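Open the squeeze-and-turn safety cap of a reagent jar

TASK

Open the white square jar in the bench rack: squeeze the two orange side tabs of its blue safety cap fully in and keep them in while you turn the cap anticlockwise (from above) until you feel its open stop, then lift it straight off and set it down gently, right way up and flat, on the bare end of the steel tray. Squeeze firmly but never crush the cap, never force it against the latch or the stop or push it hard onto the jar. Keep the jar seated in its rack, keep the cap off the bench and leave everything else alone.

Things in the scene. Friction and masses are not known exactly. Their poses are not given: they have to be found in the camera images.
- cap_center (a point): Blue safety cap, round, 50 mm across, 45 mm tall. Point on its axis 28 mm above its lower rim, the height to squeeze. z up; the orange tabs lie to its +y and -y: flat ribbed faces 24 mm wide, 65 mm apart over both, from 10 to 41 mm above the rim. Below them the jar's collar (74 mm across) tops out 22 mm under this point: fingertips must stay above it.
- cap: The same cap; origin on its axis at the lower rim, 28 mm under cap_center. Each tab slides inward 6 mm to a stop against a spring (5 N at first, 14 N fully in); its latch foot leaves its notch in the jar's collar only in the last 1 mm or so: squeeze both fully home (53 mm over both). Fingers pressing with over 45 N a side crush the cap. Mass 80 g.
- jar: White square jar, 84 x 84 mm, 0.6 to 0.9 kg, loose in its rack cell (1 mm play a side). Origin at the centre of its underside, z up. The capped jar is 150 mm tall. With the tabs in, the cap turns anticlockwise through 35 to 85 degrees to a hard stop: how far depends on how it was last closed, and cannot be told from outside, so turn slowly and feel for the stop.
- jar_mouth (a point): Centre of the jar's mouth, under the cap, 132 mm up; neck 36 mm across. Two bayonet lugs and a springy liner (8 N) hold the cap; it is free only in the last 7 degrees before the stop. It turns with under 0.2 N m; take 0.3 N m as the stop, never pass 0.6. Then ease back 2 or 3 degrees and lift; if the jar's weight comes along within 4 mm, lower, ease 1 more and retry. It must rise 27 mm to clear.
- rack: Grey plastic rack, fixed, 101 x 195 mm, 45 mm tall, two square cells 86 mm wide along its y, floor 8 mm thick; the jar stands in one, a low tub with a red lid in the other. Origin at the centre of its underside.
- tray: Shallow stainless tray, fixed, 170 mm (its x) by 280 mm (its y), rim 10 mm high, floor 3 mm thick. Origin at the centre of its underside. A stack of two dishes stands on its +y half; the -y half is bare.
- tray_spot (a point): Middle of the bare end of the tray, on its floor (3 mm above the bench), 60 mm from the tray's centre towards its -y. The cap's lower rim is to rest on the floor near here.
- dishes: Bystander: stack of two clear culture dishes, 90 mm across, 30 mm tall, on the +y half of the tray; origin under its centre. Leave alone.
- tub: Bystander: low white square tub with a red lid, 84 mm square, 74 mm tall, in the rack cell beside the jar; origin under its centre. Leave alone.
- vial: Bystander: small amber bottle with a green cap, 28 mm across, 60 mm tall, standing on the bench beside the rack; origin under its centre. Leave alone.
- beaker: Bystander: glass beaker, 70 mm across, 90 mm tall, to the right; origin under its centre.
- spatula: Bystander: slim steel weighing spatula, 190 mm long, 6 mm thick, lying at the far side; origin under its middle.
- tip_box: Bystander: blue box with a pale lid, 122 x 87 mm, 72 mm tall, to the left; origin under its centre.
Things that resemble listed ones, but are neither listed nor needed, are in the scene too. Leave any purple look-alike of the cap alone.

How it is judged:
On the way:
1. the cap is off the neck, lifted clear above the mouth of the jar, and the jar still sits in its cell (z of cap in the frame of jar above 0.135 m and z of jar in the frame of rack below 0.011 m and angle between jar's own z axis and vertical below 0.05 rad), for 0.1 s.
At the end, for the whole second after the job is handed in: The cap rests flat and right way up on the floor of the tray's bare end (wholly inside, axis within 60 mm of the tray's middle line and 15 to 105 mm from its centre towards the bare end, tilt under 4.5 degrees), still and let go; the jar sits upright, fully down in its rack cell (within 3 mm) (x of cap in the frame of tray between -0.06 and 0.06 m and y of cap in the frame of tray between -0.105 and -0.015 m and z of cap in the frame of tray between 0 and 0.006 m and angle between cap's own z axis and vertical below 0.08 rad and linear speed of each of cap, jar below 0.01 m/s and contact force between cap and tray above 0.2 N and z of jar in the frame of rack below 0.011 m and angle between jar's own z axis and vertical below 0.05 rad and horizontal distance between jar and rack below 0.055 m); the robot touches nothing.
It fails at once if the cap crushed: the fingers press it with more than 45 N a side (90 N in all) (contact force between the fingers and cap above 90 N).
It fails at once if the cap forced: more than 65 N between cap and jar (wrenched against latch or stop, or pushed down hard) (contact force between cap and jar above 65 N).
It fails at once if the jar lifted more than 8 mm out of its place or tipped more than 6 degrees (z of jar in the frame of rack above 0.016 m or angle between jar's own z axis and vertical above 0.1 rad).
It fails at once if the cap dropped or banged on the tray (over 0.3 m/s or 40 N), or put or dropped on the bench or the rack ((contact force between cap and tray above 0.5 N and linear speed of cap above 0.3 m/s) or contact force between cap and tray above 40 N or contact force between cap and table above 0.5 N or contact force between cap and rack above 0.5 N).
It fails at once if a bystander moved more than 15 mm (distance of any of dishes, tub, vial, beaker, spatula, tip_box from where it was at the start of the episode above 0.015 m).
It also fails if it takes over 72 s, if anything falls off the work surface, if the arm or the gripper's body presses on something with over 40 N, if the wrist force passes 120 N, or if a joint passes its speed limit or range.

ROBOT

A 6-joint arm with a two-finger parallel gripper is mounted at the origin on the work surface. World frame = base frame: x ahead of the robot, y to its left, z up, the work surface at z = 0. Lengths are in m, angles in rad, forces in N, time in s.
With the tool pointing down it reaches from about 0.35 to 0.975 m from the base axis. Payload 4.9 kg.
Tool frame: the origin (TCP) lies at the very end of the fingers, on their centre line; the grasp point (between the pads) lies 19 mm behind it (ctrl.grasp_offset is the distance from the TCP to the grasp point, in m); y points along the fingers, z is the direction in which the jaws open and shut, and the axes are right-handed (so a half turn about y gives the same grasp; the last joint's range is limited). The gripper opens to 85 mm and grips with 20 to 120 N. Pads are 22 mm wide; open, the fingers measure 114 mm over their backs; the gripper's body (76 mm by 85 mm) begins 54 mm behind the grasp point. The pads swing forward as they close: fully open they stand 13 mm farther back than shut.
Start: joints at [1.162, 0.053, 1.613, -0, 1.476, -0.119], TCP at [0.179, 0.599, 0.231] pointing down, gripper open.
Joint ranges: [-3.01, 3.01], [-1.01, 2.22], [0.06, 2.58], [-1.02, 4.17], [0.09, 2.62], [-3.14, 3.14]. Speed limits (rad/s): [2.57, 2.57, 3.14, 3.14, 3.14, 3.14].

INTERFACE

Orientations are given as a rotation vector (axis times angle).
In Python, from station import ctrl, eyes, finish_job, find_in, regions_of, pinpoint gives the robot as it stands.
- The arm moves only by the tool play_rows, never from a script. Its argument "moves" is a list of rows, each an object of numbers: "x", "y", "z": the shift along the world's x, y, z in cm; "turn": the turn about the world's z in degrees; "jaw": the finger opening in cm, from 0 to 8.54. A call has 1 to 8 rows; each row shifts and turns the commanded pose from where the row before left it; what a row does not reach is not made up. A row lasts 1/12 s, in which the tool goes at most 41.7 mm and 7.16 degrees, less where a joint would pass 70% of its speed; a pose out of reach is approached as far as the arm can. A call is refused whole if a number of a shift passes 4.17 or a number of a turn 7.16, either way. A call with a gripper value outside its range is refused whole. The fingers move at their own pace and stop on an object; "squeeze" is the grip in N (left out, the last holds). Time passes only in rows, so rows that do not move let the fingers close. It gives the time, the measured TCP pose, the force and the opening at its end, in the units of the state.
- ctrl.get_obs(): the state, without advancing time (a new reading comes with each control period).
- eyes.get_image(name): name is "scene" or "top" or "wrist"; returns a dict with "img" (384x512x3 uint8, red, green, blue), "camera_matrix" (3x3 intrinsics, pixels), "D" ([k1, k2, p1, p2, k3] as OpenCV has them; the pictures are not rectified), "cam_to_world" (4x4, takes a point from camera to world coordinates). Camera axes: x right, y up, looking along -z (the intrinsics and any distortion apply to the point x, -y, -z); pixel columns grow to the right and rows downward; lengths in m; the calibration is good to about 2 mm. A picture is of the moment at which its call begins. There is no depth.
- finish_job(): hands the job in, once; it reports no verdict.
Trained networks look in the newest picture that a camera, given by its name, has taken for a name from the list of things; names that differ only in an ending like _2 or _b are one class to them, and where a whole thing is asked for, a point or a joint stands for the part that bears it (a point fixed in the world has none). Each returns a list of dicts, best first, with "score" (0 to 1); they miss things now and then, are a little off and sometimes report something else, mostly with a low value. They report only what shows in the picture. A call takes as long as a camera call. They do not tell look-alikes from the thing itself.
- find_in(camera, query): "point" ([column, row] in pixels, amid what is visible of it).
- regions_of(camera, query): "pixels" (384x512 bool, what is visible of it) and "point" ([column, row] in pixels, amid what is visible of it).
- pinpoint(camera, query): "point" ([column, row] in pixels: a listed point, or the origin of a listed thing).
The state is a dict: "t": time; "q": joint angles; "dq": joint speeds; "effort": joint torques, N m; "tool_pos": TCP position; "tool_rot": TCP orientation; "contact_force": force on the tool from outside, world axes, zero at the start; "wrist_torque": the same for the moment, N m; "opening": finger opening in m.
Only numpy, scipy, OpenCV 4.12 (cv2) and the standard library are available. Lean on these libraries where they do the work, as an engineer would, in place of code of your own. Each camera call takes 0.05 s, during which the arm holds its last target.

## Working session

There is one attempt and no reset: what is moved stays moved. The work goes in short steps, Python scripts to look and compute and a tool call to move; the robot and the scene stay as the last step left them, time stands still between calls to the robot, and variables do not carry over. Pictures are saved under pics/ and viewed, and the job is handed in when it is done.

Besides the shell and the picture viewer there is one more tool, called after "Call:" as a command line: name --argument value ..., lists and objects as JSON in quotes. play_rows: Moves the arm, as the interface text tells. Its arguments: {"type":"object","properties":{"moves":{"type":"array"},"squeeze":{"type":"number"}},"required":["moves"]}

```bash
mkdir -p pics; ls; cat > h.py <<'E'
import numpy as np, cv2
from station import ctrl, eyes, finish_job, find_in, regions_of, pinpoint
def ray(im,p):
    K=np.array(im['camera_matrix'],float);D=np.array(im['D'],float)
    u=cv2.undistortPoints(np.array([[p]],float),K,D)[0,0]
    T=np.array(im['cam_to_world']);d=T[:3,:3]@np.array([u[0],-u[1],-1.0])
    return T[:3,3],d/np.linalg.norm(d)
def atz(im,p,z):
    o,d=ray(im,p);return o+d*(z-o[2])/d[2]
def tri(rs):
    A=np.zeros((3,3));b=np.zeros(3)
    for o,d in rs:
        P=np.eye(3)-np.outer(d,d);A+=P;b+=P@o
    x=np.linalg.solve(A,b);return x,[np.linalg.norm((np.eye(3)-np.outer(d,d))@(x-o)) for o,d in rs]
def proj(im,X):
    K=np.array(im['camera_matrix'],float);D=np.array(im['D'],float);T=np.array(im['cam_to_world'])
    c=T[:3,:3].T@(np.array(X,float)-T[:3,3]);c=np.array([c[0],-c[1],-c[2]])
    return cv2.projectPoints(c.reshape(1,3),np.zeros(3),np.zeros(3),K,D)[0].ravel()
def save(im,n,crop=None,s=1):
    a=im['img'][:,:,::-1]
    if crop: x0,y0,x1,y1=crop;a=a[y0:y1,x0:x1]
    cv2.imwrite('pics/'+n,cv2.resize(a,None,fx=s,fy=s,interpolation=cv2.INTER_CUBIC))
E
python3 - <<'E'
from h import *
print(ctrl.get_obs(),ctrl.grasp_offset)
for c in ['scene','top','wrist']:
    im=eyes.get_image(c);save(im,c+'0.png',s=1.5)
    for q in ['cap_center','cap','jar','jar_mouth','rack','tray','tray_spot','dishes','tub','vial','beaker','spatula','tip_box']:
        r=pinpoint(c,q)
        for k in r[:3]:
            z={'cap_center':.13}.get(q,0.0)
            print(c,q,np.round(k['point'],1),round(k['score'],2))
E
```

```text
pics
{'t': 0.0, 'q': array([ 1.16198852e+00,  5.33358982e-02,  1.61428894e+00, -1.39752659e-05,
        1.47599917e+00, -1.18988738e-01]), 'dq': array([ 0.00102039,  0.00085304, -0.00136865,  0.00103709,  0.00077282,
        0.00046826]), 'effort': array([-1.05010939e-03, -3.93689525e+01, -3.70175421e+01, -1.67753615e-04,
        7.08385240e-03, -1.28829726e-05]), 'tool_pos': array([0.1783598 , 0.59836193, 0.23007904]), 'tool_rot': array([-1.56076721,  0.2279465 , -0.22713272]), 'contact_force': array([ 0.30904444,  0.22343014, -0.11825632]), 'wrist_torque': array([ 6.42610664e-02, -7.99185876e-05,  1.53211371e-02]), 'opening': 0.08524377219040971} 0.0187
scene cap_center [353.5 197.5] 0.85
scene cap_center [321.9 184.1] 0.6
scene cap [352.6 194.3] 0.77
scene cap [316.7 188.2] 0.66
scene jar [315.6 208.9] 0.93
scene jar_mouth [316.5 183.8] 0.61
scene jar_mouth [156.5 145.5] 0.5
scene rack [324.2 224.1] 0.83
scene rack [200.3 165.5] 0.33
scene tray [215.4 175.9] 0.57
scene tray [334.6 229.3] 0.3
scene tray_spot [200.1 164.7] 0.78
scene dishes [236.8 175.1] 0.92
scene dishes [207.4 238
[... 201 characters left out ...]
e tip_box [375.2 306.3] 0.83
top cap_center [196.8 221.4] 0.71
top cap_center [180.3 262.3] 0.55
top cap [184.2 260.5] 0.76
top cap [198.2 219.8] 0.73
top cap [291.6 207.3] 0.28
top jar [200.4 224.6] 0.7
top jar_mouth [200.2 223.8] 0.77
top rack [195.4 221. ] 0.63
top rack [189. 220.] 0.6
top rack [199.4 225.4] 0.22
top tray [313.9 189.9] 0.97
top tray_spot [325.8 187.2] 0.6
top dishes [291.9 204.3] 0.98
top tub [175.3 220.3] 0.61
top vial [198.7 219. ] 0.65
top vial [190.6 192.2] 0.54
top spatula [256.5 128.8] 0.39
top tip_box [112.4 181.7] 0.63
wrist cap [ 59.6 299.1] 0.77
wrist jar [ 63.8 375. ] 0.53
wrist rack [ 94.6 369.2] 0.56
wrist tub [117.6 374.1] 0.78
wrist beaker [119.1 377. ] 0.4
```

View pics/scene0.png

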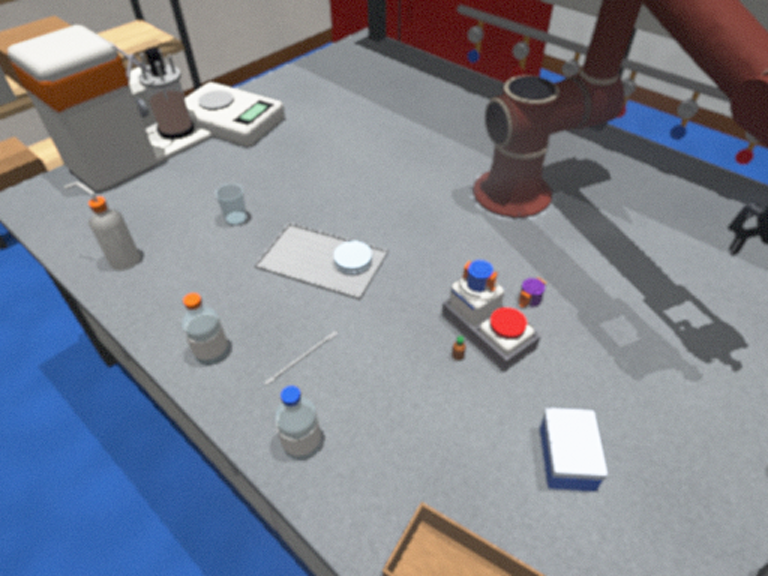

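View pics/top0.png

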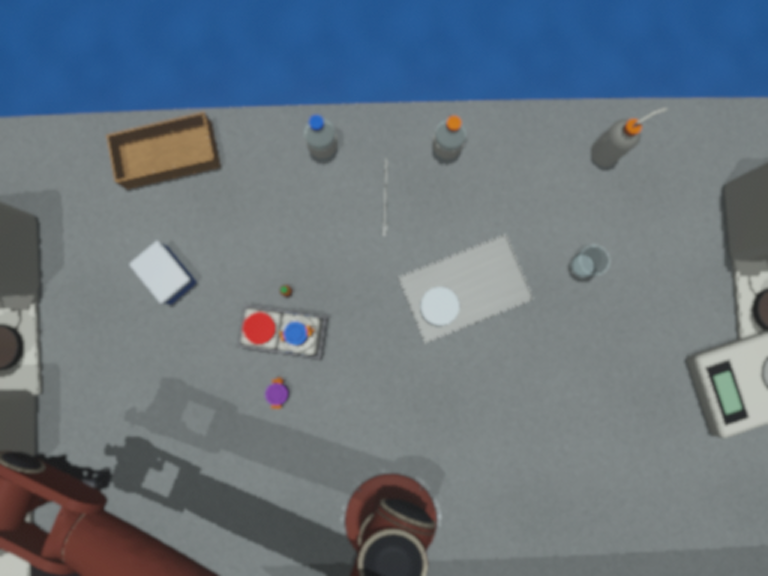

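View pics/wrist0.png

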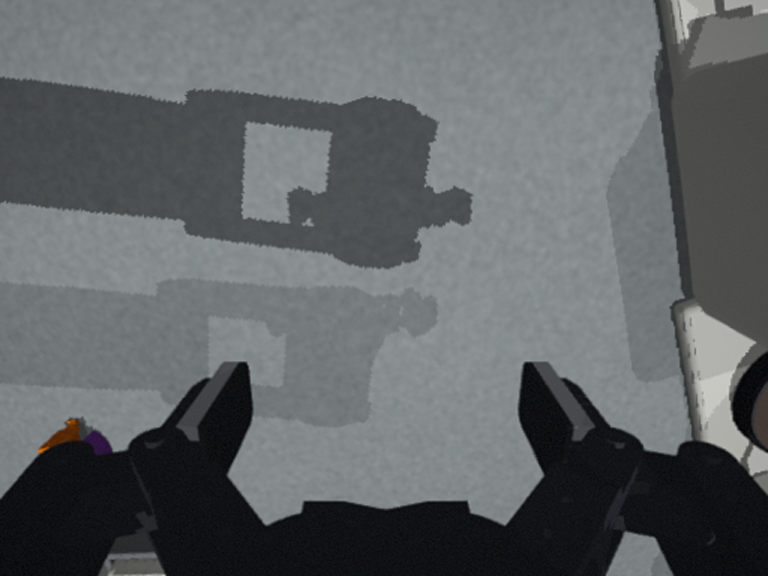

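```bash
python3 - <<'E'
from h import *
S=eyes.get_image('scene');T=eyes.get_image('top')
np.save('S.npy',S,allow_pickle=True);np.save('T.npy',T,allow_pickle=True)
save(S,'sc1.png',(285,160,375,250),7);save(T,'tc1.png',(145,180,235,280),7)
def t2(a,b): return tri([ray(S,a),ray(T,b)])
print('cap',t2([321.9,184.1],[196.8,221.4]))
print('tray',atz(S,[215.4,175.9],0),atz(T,[313.9,189.9],0))
print('dishes',atz(S,[236.8,175.1],.003),atz(T,[291.9,204.3],.003))
print('purple',t2([353.5,197.5],[180.3,262.3]),t2([352.6,194.3],[184.2,260.5]))
print('vial',t2([304.2,235.9],[190.6,192.2]))
print('rack',atz(S,[324.2,224.1],0),atz(T,[195.4,221],0))
print('cams',S['cam_to_world'][:3,3],T['cam_to_world'][:3,3],T['camera_matrix'],T['D'])
E
```

```text
cap (array([0.43420975, 0.19661857, 0.13813618]), [np.float64(0.004606583211013153), np.float64(0.004606583211013131)])
tray [ 5.41235834e-01 -1.79557181e-01  1.11022302e-16] [ 0.54333652 -0.20789298  0.        ]
dishes [ 0.4875538  -0.12231905  0.003     ] [ 0.49359449 -0.12716052  0.003     ]
purple (array([0.30393061, 0.26308223, 0.01923265]), [np.float64(0.00691405211044077), np.float64(0.006914052110440667)]) (array([0.3072063 , 0.25247991, 0.02995341]), [np.float64(0.0010994513992001987), np.float64(0.0010994513992002787)])
vial (array([0.54437598, 0.23142258, 0.0142483 ]), [np.float64(0.0007580202125987605), np.float64(0.0007580202125986657)])
rack [0.45405479 0.24505371 0.        ] [0.44306979 0.21703753 0.        ]
cams [1.15542821 0.61439875 0.98491681] [0.39126712 0.00557056 1.48117041] [[417.07511285   0.         254.65383979]
 [  0.         417.07511285 193.63141193]
 [  0.           0.           1.        ]] [-0.06263893  0.          0.          0.          0.        ]
```

View pics/sc1.png

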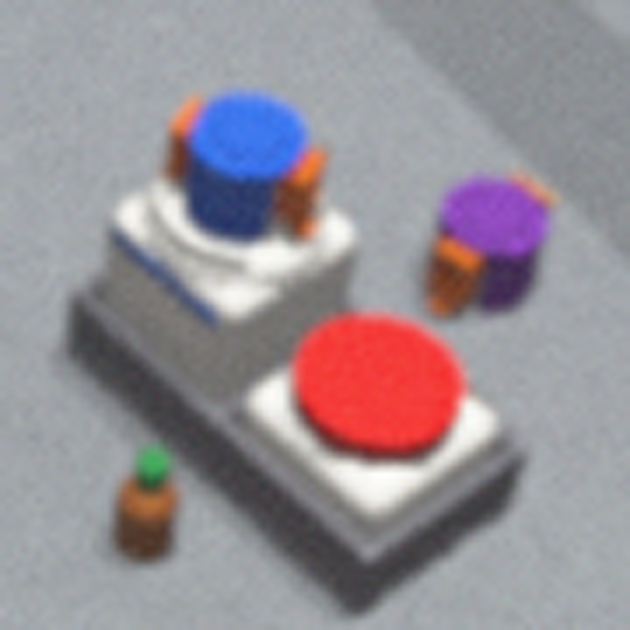

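View pics/tc1.png

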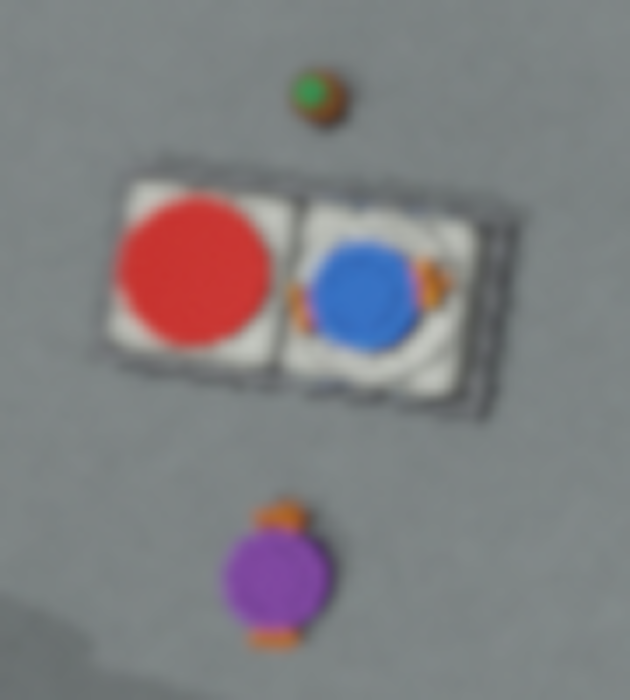

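```bash
python3 - <<'E'
from h import *
from scipy.spatial.transform import Rotation as R
o=ctrl.get_obs()
M=R.from_rotvec(o['tool_rot']).as_matrix();print(M)
W=eyes.get_image('wrist')
C=W['cam_to_world'];print(C)
p=o['tool_pos'];print('cam in tool',M.T@(C[:3,3]-p))
for off in [0,.0065,.013,.019]:
    print(off,[proj(W,p+s*M[:,2]*.0426-off*M[:,1]) for s in (1,-1)])
S=np.load('S.npy',allow_pickle=True).item();T=np.load('T.npy',allow_pickle=True).item()
def blob(im,lo,hi,box):
    h=cv2.cvtColor(im['img'],cv2.COLOR_RGB2HSV);m=cv2.inRange(h,lo,hi);k=np.zeros_like(m);x0,y0,x1,y1=box;k[y0:y1,x0:x1]=m[y0:y1,x0:x1];return k
k=blob(T,(100,120,60),(122,255,255),(185,210,210,235));m=cv2.moments(k,True);c=(m['m10']/m['m00'],m['m01']/m['m00']);print(c,m['m00'],atz(T,c,.158))
print(atz(T,(197.3,222.3),.158),atz(S,(320.4,178.9),.158))
a=atz(T,(145+300/7,180+308/7),.154);b=atz(T,(145+432/7,180+282/7),.154);print('tabs',a,b,np.degrees(np.arctan2(-(a-b)[0],(a-b)[1])))
a=atz(S,(285+188/7,160+112/7),.154);b=atz(S,(285+312/7,160+165/7),.154);print('tabsS',a,b,np.degrees(np.arctan2((b-a)[1],(b-a)[0])))
# tray corners top
for q in [(400,277),(504,236),(531,299),(427,342)]: print('tray c',atz(T,(q[0]/1.5,q[1]/1.5),.01))
E
```

```text
[[ 9.58300887e-01 -3.73074914e-05  2.85761106e-01]
 [-2.85761106e-01 -1.06506671e-05  9.58300887e-01]
 [-3.27082557e-05 -9.99999999e-01 -2.08675738e-05]]
[[ 0.2847751  -0.91717404 -0.27873809  0.10716697]
 [ 0.95859356  0.27209373  0.08404402  0.62051843]
 [-0.0012401  -0.29113018  0.95668264  0.37341227]
 [ 0.          0.          0.          1.        ]]
cam in tool [-0.07460657 -0.14212048  0.00028182]
0 [array([338.95182015, 246.3224862 ]), array([173.61265972, 246.06996757])]
0.0065 [array([342.22592915, 252.47400208]), array([170.2819396 , 252.20760453])]
0.013 [array([345.76431918, 259.13101551]), array([166.68254465, 258.84920113])]
0.019 [array([349.29271564, 265.77865868]), array([163.09350252, 265.48102687])]
(196.66666666666666, 222.01190476190476) 168.0 [0.43424014 0.19049323 0.158     ]
[0.43327887 0.18849176 0.158     ] [0.43347198 0.19348634 0.158     ]
tabs [0.42873059 0.21923399 0.154     ] [0.43907567 0.15894776 0.154     ] 9.737085471795096
tabsS [0.43746136 0.16461428 0.154     ] [0.42745544 0.22361721 0.154     ] 99.62484702754578
tray c [ 0.56525547 -0.03927037  0.01      ]
tray c [ 0.657582   -0.29053548  0.01      ]
tray c [ 0.50503787 -0.34793137  0.01      ]
tray c [ 0.41023072 -0.09828359  0.01      ]
```

Call:
play_rows --moves '[{"x":1.6,"y":-2.5,"z":0.2,"turn":-7},{"x":1.6,"y":-2.5,"z":0.2,"turn":-7},{"x":1.6,"y":-2.5,"z":0.2,"turn":-7},{"x":1.6,"y":-2.5,"z":0.2,"turn":-7},{"x":1.6,"y":-2.5,"turn":-7},{"x":1.6,"y":-2.5,"turn":-7},{"x":1.6,"y":-2.5,"turn":-7},{"x":1.6,"y":-2.5,"turn":-7}]' --squeeze 30

```text
invalid input
```

Call:
play_rows --moves '[{"x":1.6,"y":-2.5,"turn":-7},{"x":1.6,"y":-2.5,"turn":-7},{"x":1.6,"y":-2.5,"turn":-7},{"x":1.6,"y":-2.5,"turn":-7},{"x":1.6,"y":-2.5,"turn":-7},{"x":1.6,"y":-2.5,"turn":-7},{"x":1.6,"y":-2.5,"turn":-7},{"x":1.6,"y":-2.5,"turn":-7}]'

```text
invalid input
```

Call:
play_rows --moves '[{"y":-0.5,"turn":-7},{"turn":-7},{"turn":-7},{"turn":-7},{"turn":-7},{"turn":-6},{},{}]'

```text
invalid input
```

```bash
python3 - <<'E'
from h import *
o=ctrl.get_obs();print(o['q'],o['tool_pos'],o['t'])
W=eyes.get_image('wrist');save(W,'w1.png',s=1.5);np.save('W.npy',W,allow_pickle=True)
for q in ['cap_center','cap']:
    for k in pinpoint('wrist',q)[:3]: print(q,k['point'],k['score'],atz(W,k['point'],.141 if q=='cap_center' else .113))
E
```

```text
[ 1.16201801e+00  5.27023146e-02  1.61289904e+00  4.76235021e-07
  1.47597030e+00 -1.19017584e-01] [0.17858279 0.59893283 0.23130271] 2.25
```

View pics/w1.png

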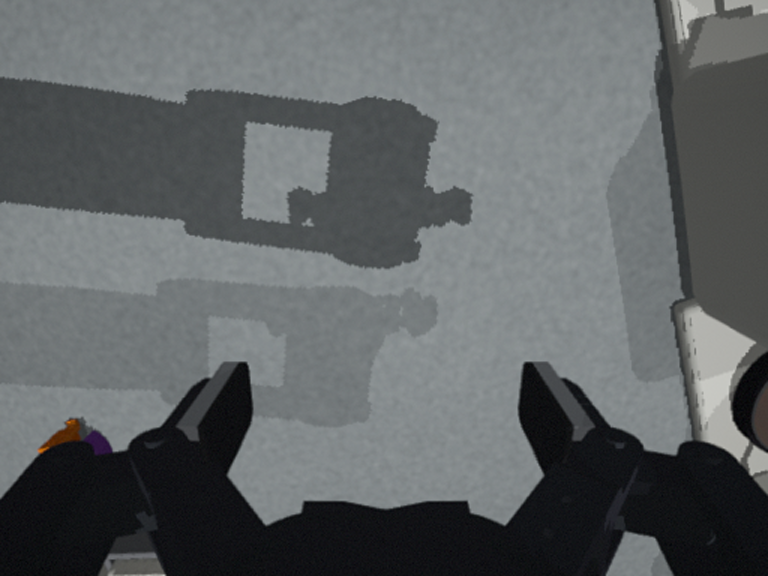

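Call:
play_rows --moves '[{"x":1.6,"y":-2.5,"z":0.2,"turn":-7,"jaw":8.5},{"x":1.6,"y":-2.5,"z":0.2,"turn":-7,"jaw":8.5},{"x":1.6,"y":-2.5,"z":0.2,"turn":-7,"jaw":8.5},{"x":1.6,"y":-2.5,"z":0.2,"turn":-7,"jaw":8.5},{"x":1.6,"y":-2.5,"z":0,"turn":-7,"jaw":8.5},{"x":1.6,"y":-2.5,"z":0,"turn":-7,"jaw":8.5},{"x":1.6,"y":-2.5,"z":0,"turn":-7,"jaw":8.5},{"x":1.6,"y":-2.5,"z":0,"turn":-7,"jaw":8.5}]' --squeeze 30

```text
t: 3.07
tool_pos: [0.3071, 0.3977, 0.2395]
tool_rot: [-1.335, 0.987, -0.987]
contact_force: [0.3, 0.2, 0.6]
opening: 0.085
```

Call:
play_rows --moves '[{"x":1.6,"y":-2.5,"z":0,"turn":-7,"jaw":8.5},{"x":1.6,"y":-2.5,"z":0,"turn":-7,"jaw":8.5},{"x":1.6,"y":-2.5,"z":0,"turn":-7,"jaw":8.5},{"x":1.6,"y":-2.5,"z":0,"turn":-7,"jaw":8.5},{"x":1.6,"y":-2.5,"z":0,"turn":-7,"jaw":8.5},{"x":1.6,"y":-2.5,"z":0,"turn":-7,"jaw":8.5},{"x":1.6,"y":-2.5,"z":0,"turn":-7,"jaw":8.5},{"x":1.6,"y":-2.5,"z":0,"turn":-7,"jaw":8.5}]'

```text
t: 3.73
tool_pos: [0.4352, 0.1976, 0.2396]
tool_rot: [-0.806, 1.69, -1.69]
contact_force: [-0.1, 1.4, -0.2]
opening: 0.0848
```

Call:
play_rows --moves '[{"x":0,"y":-0.8,"z":0,"turn":-7,"jaw":8.5},{"x":0,"y":0,"z":0,"turn":-7,"jaw":8.5},{"x":0,"y":0,"z":0,"turn":-7,"jaw":8.5},{"x":0,"y":0,"z":0,"turn":-7,"jaw":8.5},{"x":0,"y":0,"z":0,"turn":-7,"jaw":8.5},{"x":0,"y":0,"z":0,"turn":-6,"jaw":8.5},{"x":0,"y":0,"z":0,"turn":0,"jaw":8.5}]'

```text
t: 4.32
tool_pos: [0.4346, 0.1909, 0.2394]
tool_rot: [-0.191, 2.127, -2.127]
contact_force: [-0.7, -0.9, -0.4]
opening: 0.0851
```

```bash
python3 - <<'E'
from h import *
o=ctrl.get_obs();print(o['q'],o['tool_pos'],o['t'])
W=eyes.get_image('wrist');save(W,'w2.png',s=1.5);np.save('W.npy',W,allow_pickle=True)
for q in ['cap_center','cap']:
    for k in pinpoint('wrist',q)[:3]: print(q,k['point'],k['score'],atz(W,k['point'],.141 if q=='cap_center' else .113))
E
```

```text
[ 2.56873981e-01 -3.25068563e-01  1.94104346e+00 -7.22564188e-06
  1.52535798e+00  1.64795201e+00] [0.43461318 0.19087801 0.23942156] 4.3167
cap_center [252.4, 188.3] 0.93 [0.43438228 0.19442786 0.141     ]
cap_center [189.8, 256.9] 0.77 [0.3622123 0.23762   0.141    ]
cap_center [503.1, 157.4] 0.65 [ 0.49849192 -0.00665684  0.141     ]
cap [191.2, 243.6] 0.79 [0.3600734  0.24175265 0.113     ]
cap [254.8, 180.6] 0.61 [0.43343121 0.19240016 0.113     ]
```

View pics/w2.png

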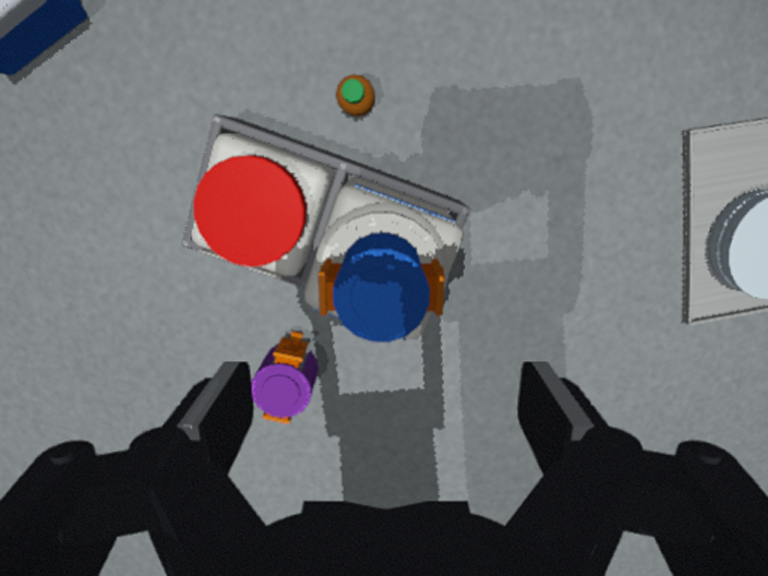

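```bash
cat > ov.py <<'E'
from h import *
def overlay(im,cx,cy,yaw,name,crop,s,zr=.113):
    a=im['img'][:,:,::-1].copy();x0,y0,x1,y1=crop;a=cv2.resize(a[y0:y1,x0:x1],None,fx=s,fy=s,interpolation=cv2.INTER_CUBIC)
    def P(X): u=proj(im,X);return tuple(int(v) for v in ((u-[x0,y0]+.5)*s))
    def loop(pts,c): cv2.polylines(a,[np.array([P(p) for p in pts])],True,c,1)
    th=np.linspace(0,2*np.pi,60)
    for z,c in((zr+.045,(0,255,255)),(zr,(0,255,0))): loop([(cx+.025*np.cos(t),cy+.025*np.sin(t),z) for t in th],c)
    loop([(cx+.037*np.cos(t),cy+.037*np.sin(t),zr+.006) for t in th],(255,255,255))
    r=np.radians(yaw);ax=np.array([-np.sin(r),np.cos(r),0]);tx=np.array([np.cos(r),np.sin(r),0])
    for sg in(1,-1):
        loop([np.array([cx,cy,zr])+sg*.0325*ax+b*.012*tx+[0,0,h] for b,h in((-1,.01),(1,.01),(1,.041),(-1,.041))],(255,0,255))
    cv2.imwrite('pics/'+name,a)
E
python3 - <<'E'
from ov import *
W=np.load('W.npy',allow_pickle=True).item()
overlay(W,.434,.192,10,'ov1.png',(195,140,315,240),6)
S=np.load('S.npy',allow_pickle=True).item()
overlay(S,.434,.192,10,'ov2.png',(290,160,350,210),10)
E
```

```text
(no output)
```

View pics/ov1.png

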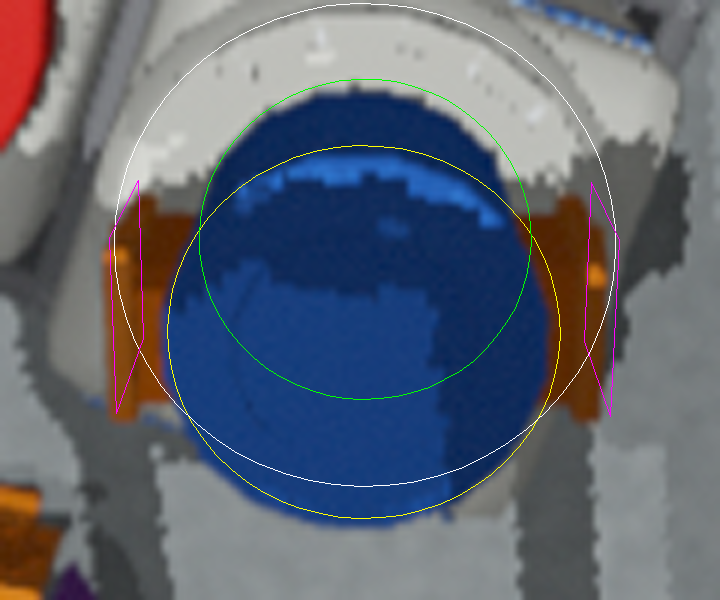

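View pics/ov2.png

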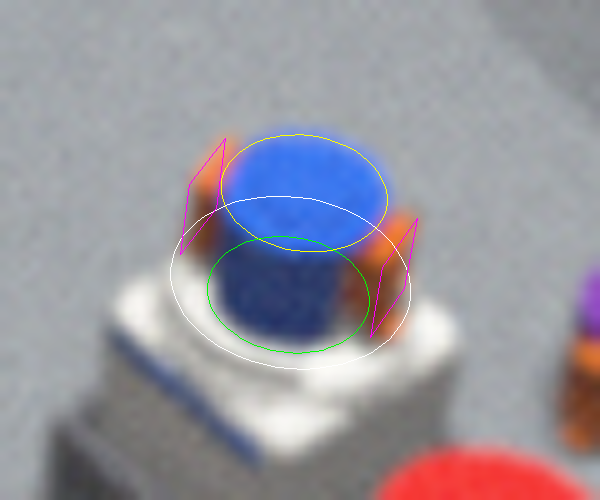

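Call:
play_rows --moves '[{"x":-0.18,"y":0.2,"z":-1.2,"turn":0,"jaw":8.5},{"x":0,"y":0,"z":-1.5,"turn":0,"jaw":8.5},{"x":0,"y":0,"z":-1.5,"turn":0,"jaw":8.5},{"x":0,"y":0,"z":-1.5,"turn":0,"jaw":8.5},{"x":0,"y":0,"z":-1.5,"turn":0,"jaw":8.5},{"x":0,"y":0,"z":-1.2,"turn":0,"jaw":8.5},{"x":0,"y":0,"z":-0.6,"turn":0,"jaw":8.5},{"x":0,"y":0,"z":0,"turn":0,"jaw":8.5}]'

```text
t: 5.13
tool_pos: [0.4315, 0.1927, 0.147]
tool_rot: [-0.198, 2.127, -2.128]
contact_force: [-0.8, -1.4, 0.2]
opening: 0.0851
```

```bash
python3 - <<'E'
from ov import *
o=ctrl.get_obs();print(o['q'],o['tool_pos'],o['contact_force'],o['wrist_torque'],o['t'])
W=eyes.get_image('wrist');save(W,'w3.png',s=1.5);np.save('W.npy',W,allow_pickle=True)
overlay(W,.4328,.193,10,'ov3.png',(130,90,380,384),2.5)
E
```

```text
[ 2.62247452e-01 -2.54988793e-01  2.04156590e+00  5.89419341e-05
  1.35875679e+00  1.65103986e+00] [0.43147117 0.19266298 0.14704833] [-0.75819042 -1.38655883  0.15525956] [ 0.01443136  0.01296321 -0.00211482] 5.1333
```

View pics/ov3.png

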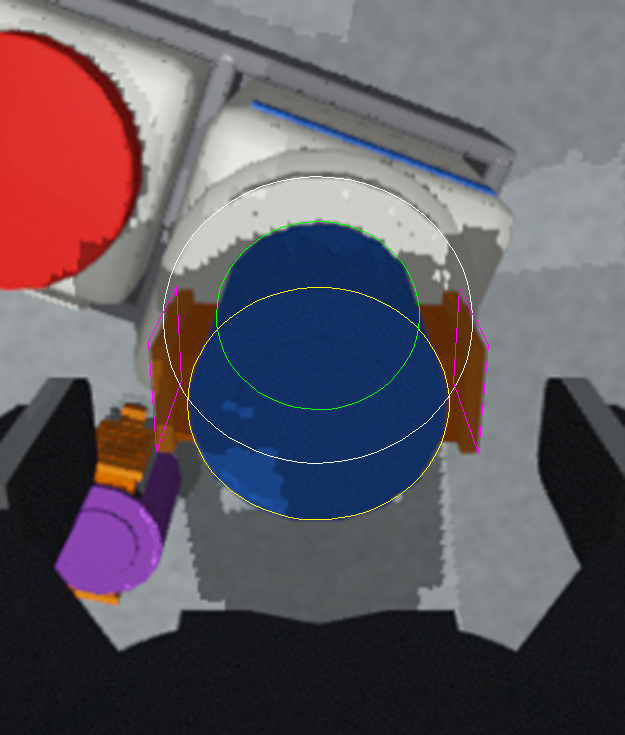

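Call:
play_rows --moves '[{"x":0.1,"y":0.0,"z":-0.8,"turn":0,"jaw":8.5},{"x":0,"y":0,"z":-0.8,"turn":0,"jaw":8.5},{"x":0,"y":0,"z":-0.7,"turn":0,"jaw":8.0},{"x":0,"y":0,"z":0,"turn":0,"jaw":7.5},{"x":0,"y":0,"z":0,"turn":0,"jaw":7.0}]'

```text
t: 5.6
tool_pos: [0.4334, 0.1928, 0.1256]
tool_rot: [-0.195, 2.127, -2.127]
contact_force: [-0.2, 0.4, 0.1]
opening: 0.0698
```

```bash
python3 - <<'E'
from ov import *
for i in range(4):
    o=ctrl.get_obs();print(o['tool_pos'],o['contact_force'],o['wrist_torque'],o['t'],o['opening'])
    W=eyes.get_image('wrist')
overlay(W,.4328,.193,10,'ov4.png',(130,90,380,384),2.5)
E
```

```text
[0.43337819 0.19280779 0.12561537] [-0.21427619  0.39558745  0.10992425] [ 0.00473338 -0.0522256  -0.00597082] 5.6 0.06984795773635993
[0.43371704 0.19290023 0.12615161] [0.05524311 0.20326105 0.55777493] [ 0.0110636   0.03791305 -0.01513275] 5.65 0.06985204603130724
[0.43397019 0.1929565  0.12652029] [ 0.35845475 -0.26874483  0.49308851] [ 0.00552093 -0.01747472 -0.02344689] 5.7 0.06961995247967934
[0.43408832 0.19299578 0.1267241 ] [-0.38016521  0.403077   -0.27906257] [ 0.03549774 -0.01151455 -0.01402395] 5.75 0.07015569104333723
```

View pics/ov4.png

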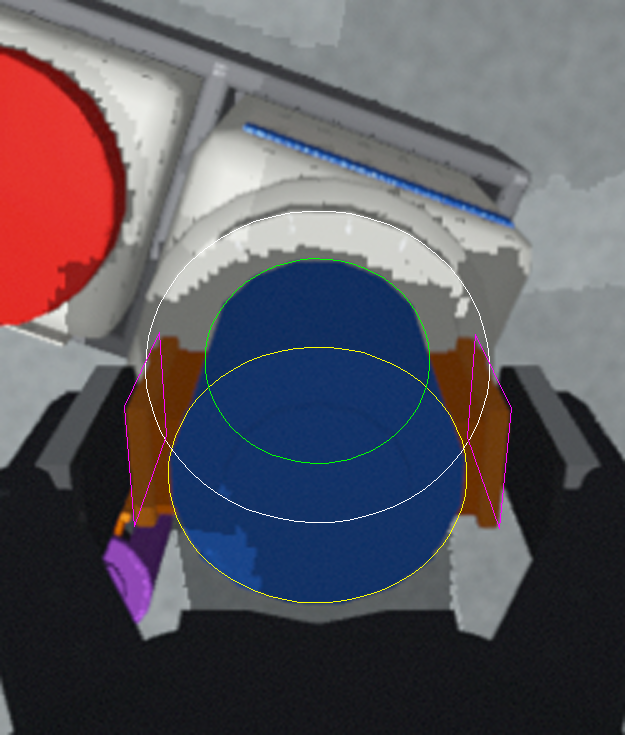

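Call:
play_rows --moves '[{"x":-0.1,"y":0,"z":-0.3,"turn":0,"jaw":6.8},{"x":0,"y":0,"z":-0.2,"turn":0,"jaw":6.7},{"x":0,"y":0,"z":0,"turn":0,"jaw":6.6},{"x":0,"y":0,"z":0,"turn":0,"jaw":6.5},{"x":0,"y":0,"z":0,"turn":0,"jaw":6.4},{"x":0,"y":0,"z":0,"turn":0,"jaw":6.3},{"x":0,"y":0,"z":0,"turn":0,"jaw":6.2}]' --squeeze 30

```text
t: 6.38
tool_pos: [0.4326, 0.1929, 0.1217]
tool_rot: [-0.194, 2.127, -2.127]
contact_force: [-3.1, -0.5, 1.7]
opening: 0.0622
```

```bash
python3 - <<'E'
from ov import *
o=ctrl.get_obs();print(o['tool_pos'],o['contact_force'],o['wrist_torque'],o['t'],o['opening'])
W=eyes.get_image('wrist');save(W,'w5.png',(130,90,380,384),2.5)
E
```

```text
[0.43263843 0.19292416 0.12169946] [-3.13789747 -0.49478766  1.68897682] [-0.10534887  0.51400438 -0.00926984] 6.3833 0.06223533459878788
```

View pics/w5.png

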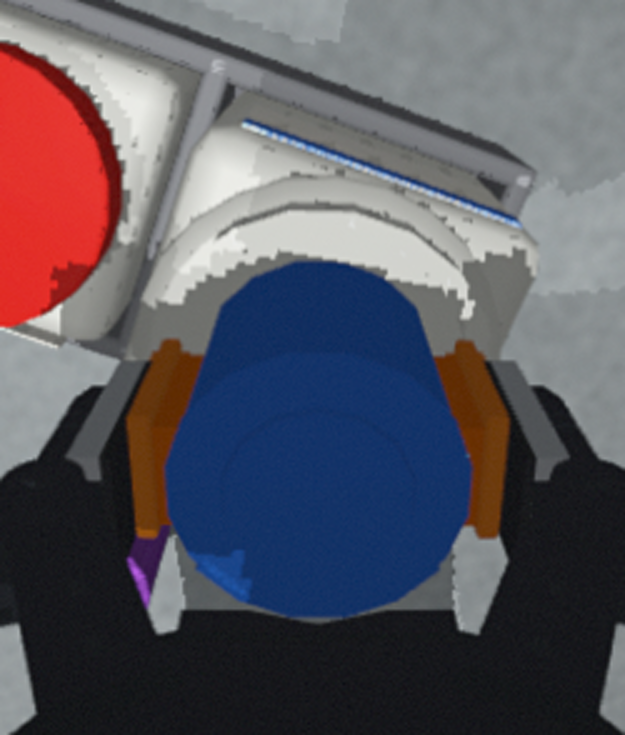

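Call:
play_rows --moves '[{"x":0,"y":0,"z":0,"turn":0,"jaw":6.0},{"x":0,"y":0,"z":0,"turn":0,"jaw":5.8},{"x":0,"y":0,"z":0,"turn":0,"jaw":5.6},{"x":0,"y":0,"z":0,"turn":0,"jaw":5.4},{"x":0,"y":0,"z":0,"turn":0,"jaw":5.2},{"x":0,"y":0,"z":0,"turn":0,"jaw":5.0},{"x":0,"y":0,"z":0,"turn":0,"jaw":5.0},{"x":0,"y":0,"z":0,"turn":0,"jaw":5.0}]' --squeeze 30

```text
t: 7.1
tool_pos: [0.4335, 0.193, 0.124]
tool_rot: [-0.192, 2.125, -2.126]
contact_force: [-6.2, -2.7, 12.8]
opening: 0.0519
```

```bash
python3 - <<'E'
from ov import *
o=ctrl.get_obs();print(o['tool_pos'],o['contact_force'],o['wrist_torque'],o['t'],o['opening'])
W=eyes.get_image('wrist');save(W,'w6.png',(130,90,380,384),2.5)
o=ctrl.get_obs();print(o['tool_pos'],o['contact_force'],o['wrist_torque'],o['t'],o['opening'])
E
```

```text
[0.43350406 0.19299949 0.12398267] [-6.19976865 -2.70244468 12.82900145] [-0.44774543  1.23354971 -0.00516134] 7.1 0.05188071997605622
[0.43350102 0.19300548 0.12396074] [-7.37895722 -2.77801146 13.1263656 ] [-0.41744466  1.19575566  0.00876679] 7.15 0.05221081820032966
```

View pics/w6.png

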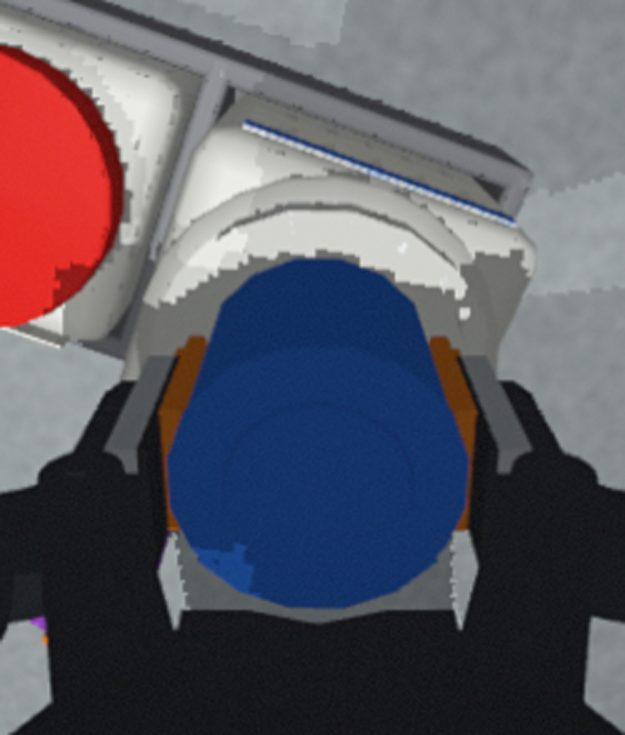

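Call:
play_rows --moves '[{"x":-0.05,"y":0,"z":0.1,"turn":0,"jaw":5.0},{"x":-0.05,"y":-0.03,"z":0.1,"turn":0,"jaw":5.0},{"x":0,"y":0,"z":0,"turn":0,"jaw":5.0},{"x":0,"y":0,"z":0,"turn":0,"jaw":5.0}]'

```text
t: 7.48
tool_pos: [0.4328, 0.1929, 0.1242]
tool_rot: [-0.19, 2.126, -2.125]
contact_force: [0.3, -0.1, 5.3]
opening: 0.0515
```

```bash
cat > st.py <<'E'
from h import *
from scipy.spatial.transform import Rotation as R
o=ctrl.get_obs();M=R.from_rotvec(o['tool_rot']).as_matrix()
print('t',round(o['t'],2),'pos',np.round(o['tool_pos'],4),'head',round(float(np.degrees(np.arctan2(M[1,2],M[0,2]))),2),'F',np.round(o['contact_force'],1),'T',np.round(o['wrist_torque'],3),'op',round(o['opening'],4),'q6',round(o['q'][5],2),'eff',np.round(o['effort'][[0,5]],3), 'dwn',np.round(M[:,1],4))
E
python3 st.py
```

```text
t 7.48 pos [0.4328 0.1929 0.1242] head -79.61 F [ 0.3 -0.1  5.3] T [ 0.023 -0.164  0.011] op 0.0515 q6 1.65 eff [0.071 0.002] dwn [ 2.8e-03  8.0e-04 -1.0e+00]
```

Call:
play_rows --moves '[{"x":0,"y":0,"z":0.08,"turn":0.5,"jaw":5.0},{"x":0,"y":0,"z":0,"turn":1,"jaw":5.0},{"x":0,"y":0,"z":0,"turn":1,"jaw":5.0},{"x":0,"y":0,"z":0,"turn":1,"jaw":5.0}]'

```text
t: 7.82
tool_pos: [0.432, 0.1928, 0.1242]
tool_rot: [-0.256, 2.092, -2.091]
contact_force: [2.6, 0.2, 2.3]
opening: 0.0515
```

```bash
python3 st.py
```

```text
t 7.82 pos [0.432  0.1928 0.1242] head -76.01 F [2.6 0.2 2.3] T [ 0.226 -0.355 -0.114] op 0.0515 q6 1.59 eff [-0.162  0.068] dwn [ 6.e-04  4.e-04 -1.e+00]
```

Call:
play_rows --moves '[{"x":0.02,"y":0,"z":0,"turn":1,"jaw":5.0},{"x":0,"y":0,"z":0,"turn":1,"jaw":5.0},{"x":0,"y":0,"z":0,"turn":1,"jaw":5.0},{"x":0,"y":0,"z":0,"turn":1,"jaw":5.0},{"x":0,"y":0,"z":0,"turn":1,"jaw":5.0}]'

```text
t: 8.23
tool_pos: [0.432, 0.1925, 0.1242]
tool_rot: [-0.342, 2.042, -2.042]
contact_force: [0.5, 0.6, 4.2]
opening: 0.0515
```

```bash
python3 st.py; python3 - <<'E'
from h import *
W=eyes.get_image('wrist');save(W,'w7.png',(130,90,380,384),2.5)
E
```

```text
t 8.23 pos [0.432  0.1925 0.1242] head -71.0 F [0.5 0.6 4.2] T [ 0.085 -0.066 -0.097] op 0.0515 q6 1.5 eff [-0.043  0.084] dwn [-2.e-04 -3.e-04 -1.e+00]
```

View pics/w7.png

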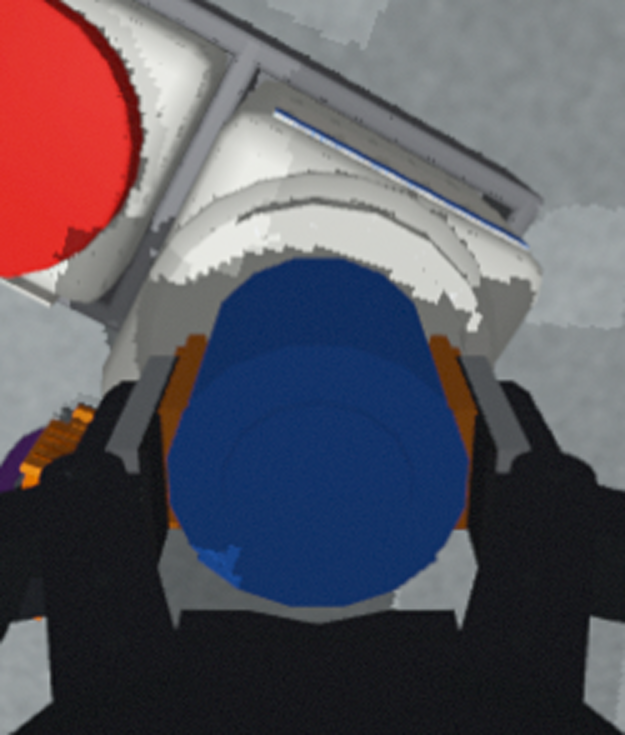

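Call:
play_rows --moves '[{"x":0,"y":0,"z":0,"turn":2,"jaw":5.0},{"x":0,"y":0,"z":0,"turn":2,"jaw":5.0},{"x":0,"y":0,"z":0,"turn":2,"jaw":5.0},{"x":0,"y":0,"z":0,"turn":2,"jaw":5.0},{"x":0,"y":0,"z":0,"turn":2,"jaw":5.0},{"x":0,"y":0,"z":0,"turn":2,"jaw":5.0},{"x":0,"y":0,"z":0,"turn":2,"jaw":5.0},{"x":0,"y":0,"z":0,"turn":2,"jaw":5.0}]'

```text
t: 8.95
tool_pos: [0.432, 0.1924, 0.1243]
tool_rot: [-0.591, 1.872, -1.873]
contact_force: [-0.2, -0.6, 5.1]
opening: 0.0516
```

```bash
python3 st.py
```

```text
t 8.95 pos [0.432  0.1924 0.1243] head -54.98 F [-0.2 -0.6  5.1] T [-0.033 -0.053 -0.07 ] op 0.0516 q6 1.22 eff [0.147 0.255] dwn [-1.e-04 -5.e-04 -1.e+00]
```

Call:
play_rows --moves '[{"x":0,"y":0,"z":0,"turn":1.5,"jaw":5.0},{"x":0,"y":0,"z":0,"turn":1.5,"jaw":5.0},{"x":0,"y":0,"z":0,"turn":1.5,"jaw":5.0},{"x":0,"y":0,"z":0,"turn":1.5,"jaw":5.0},{"x":0,"y":0,"z":0,"turn":1,"jaw":5.0}]'

```text
t: 9.37
tool_pos: [0.432, 0.1924, 0.1243]
tool_rot: [-0.689, 1.794, -1.795]
contact_force: [-0.3, -0.6, 5.4]
opening: 0.0518
```

```bash
python3 st.py
```

```text
t 9.37 pos [0.432  0.1924 0.1243] head -48.02 F [-0.3 -0.6  5.4] T [-0.015 -0.007 -0.046] op 0.0518 q6 1.1 eff [0.165 0.035] dwn [-0.e+00 -5.e-04 -1.e+00]
```

Call:
play_rows --moves '[{"x":0,"y":0,"z":0.03,"turn":0.8,"jaw":5.0},{"x":0,"y":0,"z":0.03,"turn":0.8,"jaw":5.0},{"x":0,"y":0,"z":0,"turn":0.8,"jaw":5.0}]'

```text
t: 9.62
tool_pos: [0.432, 0.1924, 0.1247]
tool_rot: [-0.721, 1.767, -1.768]
contact_force: [1.4, -1.6, 4.4]
opening: 0.0513
```

```bash
python3 st.py
```

```text
t 9.62 pos [0.432  0.1924 0.1247] head -45.63 F [ 1.4 -1.6  4.4] T [-0.151 -0.097 -0.062] op 0.0513 q6 1.06 eff [0.568 0.067] dwn [-0.e+00 -6.e-04 -1.e+00]
```

Call:
play_rows --moves '[{"x":0,"y":0,"z":0.0,"turn":0.8,"jaw":5.0},{"x":0,"y":0,"z":0,"turn":0.8,"jaw":5.0},{"x":0,"y":0,"z":0,"turn":0.8,"jaw":5.0}]'

```text
t: 9.87
tool_pos: [0.432, 0.1925, 0.1249]
tool_rot: [-0.752, 1.739, -1.74]
contact_force: [-0.3, -0.6, 5.0]
opening: 0.0513
```

```bash
python3 st.py
```

```text
t 9.87 pos [0.432  0.1925 0.1249] head -43.23 F [-0.3 -0.6  5. ] T [-0.153  0.012 -0.079] op 0.0513 q6 1.02 eff [0.408 0.084] dwn [-0.e+00 -3.e-04 -1.e+00]
```

Call:
play_rows --moves '[{"x":0,"y":0,"z":0.0,"turn":0.8,"jaw":5.0},{"x":0,"y":0,"z":0,"turn":0.8,"jaw":5.0},{"x":0,"y":0,"z":0,"turn":0.8,"jaw":5.0}]'

```text
t: 10.12
tool_pos: [0.4321, 0.1926, 0.125]
tool_rot: [-0.783, 1.712, -1.712]
contact_force: [-1.0, -0.7, 6.0]
opening: 0.0516
```

```bash
python3 st.py
```

```text
t 10.12 pos [0.4321 0.1926 0.125 ] head -40.83 F [-1.  -0.7  6. ] T [-0.041  0.024 -0.1  ] op 0.0516 q6 0.97 eff [0.28  0.082] dwn [ 0.  0. -1.]
```

Call:
play_rows --moves '[{"x":0,"y":0,"z":0.0,"turn":0.8,"jaw":5.0},{"x":0,"y":0,"z":0,"turn":0.8,"jaw":5.0},{"x":0,"y":0,"z":0,"turn":0.8,"jaw":5.0}]'

```text
t: 10.37
tool_pos: [0.432, 0.1927, 0.125]
tool_rot: [-0.813, 1.684, -1.684]
contact_force: [-0.2, -0.9, 5.3]
opening: 0.0516
```

```bash
python3 st.py
```

```text
t 10.37 pos [0.432  0.1927 0.125 ] head -38.47 F [-0.2 -0.9  5.3] T [-0.053 -0.048 -0.381] op 0.0516 q6 0.93 eff [ 0.609 -0.242] dwn [-0.e+00  2.e-04 -1.e+00]
```

Call:
play_rows --moves '[{"x":0,"y":0,"z":0.0,"turn":0,"jaw":5.0}]'

```text
t: 10.45
tool_pos: [0.432, 0.1927, 0.125]
tool_rot: [-0.813, 1.685, -1.684]
contact_force: [-0.7, -0.5, 6.0]
opening: 0.0514
```

```bash
python3 st.py;  python3 - <<'E'
from h import *
W=eyes.get_image('wrist');save(W,'w8.png',(130,90,380,384),2.5)
E
```

```text
t 10.45 pos [0.432  0.1927 0.125 ] head -38.49 F [-0.7 -0.5  6. ] T [-0.123  0.014 -0.352] op 0.0514 q6 0.93 eff [ 0.526 -0.4  ] dwn [-0.e+00  3.e-04 -1.e+00]
```

View pics/w8.png

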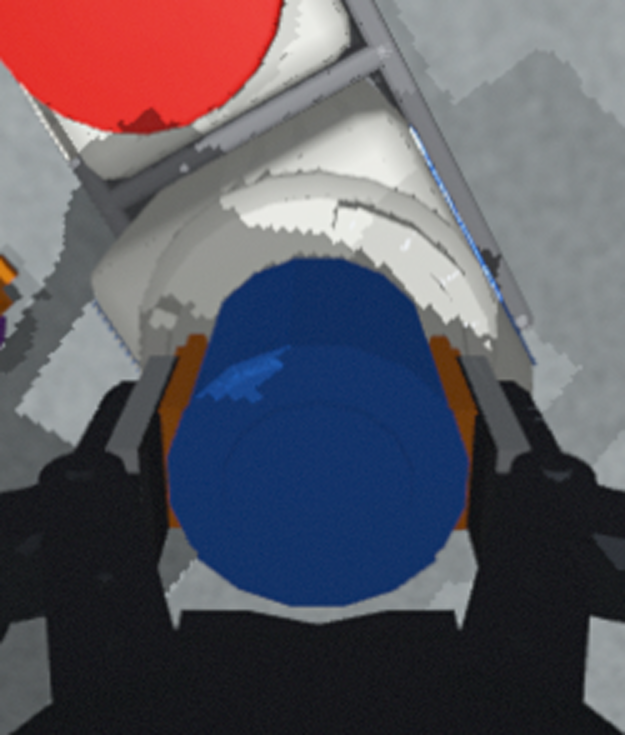

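Call:
play_rows --moves '[{"x":0,"y":0,"z":0.0,"turn":-0.8,"jaw":5.0},{"x":0,"y":0,"z":0,"turn":-0.8,"jaw":5.0},{"x":0,"y":0,"z":0,"turn":-0.8,"jaw":5.0},{"x":0,"y":0,"z":0,"turn":0,"jaw":5.0}]'

```text
t: 10.83
tool_pos: [0.432, 0.1927, 0.125]
tool_rot: [-0.783, 1.712, -1.712]
contact_force: [-0.1, -0.2, 6.5]
opening: 0.0514
```

```bash
python3 st.py
```

```text
t 10.83 pos [0.432  0.1927 0.125 ] head -40.87 F [-0.1 -0.2  6.5] T [-0.078  0.027 -0.022] op 0.0514 q6 0.98 eff [0.124 0.12 ] dwn [ 0.e+00  1.e-04 -1.e+00]
```

Call:
play_rows --moves '[{"x":0,"y":0,"z":0.1,"turn":0,"jaw":5.0},{"x":0,"y":0,"z":0.1,"turn":0,"jaw":5.0}]'

```text
t: 11.0
tool_pos: [0.432, 0.1927, 0.1267]
tool_rot: [-0.783, 1.712, -1.712]
contact_force: [1.0, 0.2, 2.1]
opening: 0.0522
```

```bash
python3 st.py
```

```text
t 11.0 pos [0.432  0.1927 0.1267] head -40.86 F [1.  0.2 2.1] T [ 0.02  -0.23   0.039] op 0.0522 q6 0.98 eff [0.195 0.008] dwn [ 1.e-04  2.e-04 -1.e+00]
```

Call:
play_rows --moves '[{"x":0,"y":0,"z":0.1,"turn":0,"jaw":5.0},{"x":0,"y":0,"z":0.1,"turn":0,"jaw":5.0}]'

```text
t: 11.17
tool_pos: [0.4313, 0.1924, 0.1275]
tool_rot: [-0.784, 1.713, -1.713]
contact_force: [1.4, -0.5, -2.5]
opening: 0.0515
```

```bash
python3 st.py
```

```text
t 11.17 pos [0.4313 0.1924 0.1275] head -40.89 F [ 1.4 -0.5 -2.5] T [-0.13  -0.289 -0.03 ] op 0.0515 q6 0.98 eff [ 0.573 -0.04 ] dwn [-1.6e-03 -6.0e-04 -1.0e+00]
```

Call:
play_rows --moves '[{"x":0,"y":0,"z":0.1,"turn":0,"jaw":5.0},{"x":0,"y":0,"z":0,"turn":0,"jaw":5.0},{"x":0,"y":0,"z":0,"turn":0,"jaw":5.0}]'

```text
t: 11.42
tool_pos: [0.4315, 0.1924, 0.129]
tool_rot: [-0.784, 1.713, -1.713]
contact_force: [0.8, -1.5, -2.3]
opening: 0.0515
```

```bash
python3 st.py
```

```text
t 11.42 pos [0.4315 0.1924 0.129 ] head -40.9 F [ 0.8 -1.5 -2.3] T [-0.119 -0.262  0.008] op 0.0515 q6 0.98 eff [ 0.604 -0.03 ] dwn [-1.2e-03 -6.0e-04 -1.0e+00]
```

Call:
play_rows --moves '[{"x":0.03,"y":0.03,"z":0.15,"turn":0,"jaw":5.0},{"x":0.02,"y":0,"z":0.15,"turn":0,"jaw":5.0},{"x":0,"y":0,"z":0,"turn":0,"jaw":5.0}]'

```text
t: 11.67
tool_pos: [0.4324, 0.1931, 0.133]
tool_rot: [-0.783, 1.713, -1.712]
contact_force: [-0.3, 1.2, -0.0]
opening: 0.0519
```

```bash
python3 st.py;  python3 - <<'E'
from h import *
W=eyes.get_image('wrist');save(W,'w9.png',(130,90,380,384),2)
W=eyes.get_image('scene');save(W,'s9.png',(270,130,380,250),5)
E
```

```text
t 11.67 pos [0.4324 0.1931 0.133 ] head -40.9 F [-0.3  1.2 -0. ] T [-0.032  0.028 -0.044] op 0.0519 q6 0.98 eff [-0.086 -0.006] dwn [-5.e-04  4.e-04 -1.e+00]
```

View pics/s9.png

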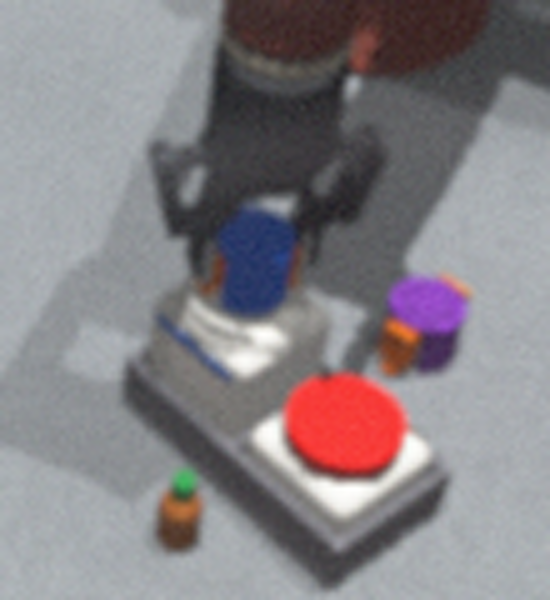

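View pics/w9.png

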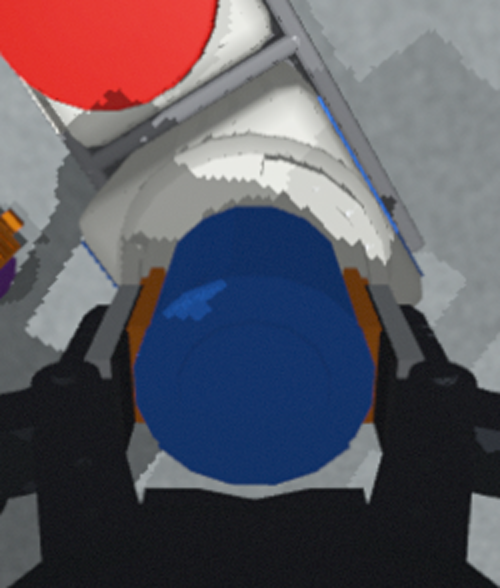

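Call:
play_rows --moves '[{"x":0,"y":0,"z":0.3,"turn":0,"jaw":5.0},{"x":0,"y":0,"z":0.4,"turn":0,"jaw":5.0},{"x":0,"y":0,"z":0.4,"turn":0,"jaw":5.0},{"x":0,"y":0,"z":0.4,"turn":0,"jaw":5.0}]'

```text
t: 12.1
tool_pos: [0.4326, 0.193, 0.1484]
tool_rot: [-0.782, 1.712, -1.712]
contact_force: [-0.9, 0.1, -0.9]
opening: 0.0515
```

```bash
python3 st.py
```

```text
t 12.1 pos [0.4326 0.193  0.1484] head -40.9 F [-0.9  0.1 -0.9] T [-0.017 -0.011 -0.024] op 0.0515 q6 0.98 eff [0.008 0.   ] dwn [ 5.e-04  2.e-04 -1.e+00]
```

Call:
play_rows --moves '[{"x":0,"y":0,"z":0.5,"turn":0,"jaw":5.0},{"x":0,"y":0,"z":0.5,"turn":0,"jaw":5.0},{"x":0,"y":0,"z":0.6,"turn":0,"jaw":5.0},{"x":0,"y":0,"z":0.6,"turn":0,"jaw":5.0},{"x":0,"y":0,"z":0.6,"turn":0,"jaw":5.0},{"x":0,"y":0,"z":0.6,"turn":0,"jaw":5.0},{"x":0,"y":0,"z":0.6,"turn":0,"jaw":5.0},{"x":0,"y":0,"z":0,"turn":0,"jaw":5.0}]'

```text
t: 12.77
tool_pos: [0.4333, 0.1932, 0.1895]
tool_rot: [-0.779, 1.711, -1.712]
contact_force: [0.4, 0.7, 0.1]
opening: 0.0516
```

```bash
python3 st.py;  python3 - <<'E'
from h import *
W=eyes.get_image('scene');save(W,'s10.png',(200,110,400,260),4)
for c in ['scene','top']:
    W=eyes.get_image(c); np.save(c+'F.npy',W,allow_pickle=True)
    for q in ['tray','tray_spot','dishes']:
        for k in pinpoint(c,q)[:2]: print(c,q,k['point'],round(k['score'],2),atz(W,k['point'],.003)[:2])
    if c=='top': save(W,'t10.png',(250,140,370,240),6)
E
```

```text
t 12.77 pos [0.4333 0.1932 0.1895] head -40.9 F [0.4 0.7 0.1] T [ 0.03  -0.011 -0.047] op 0.0516 q6 0.98 eff [0.03  0.001] dwn [ 2.7e-03  7.0e-04 -1.0e+00]
scene tray [214.2, 172.4] 0.57 [ 0.53364647 -0.19385942]
scene tray_spot [199.4, 169.0] 0.95 [ 0.55843272 -0.2478667 ]
scene dishes [236.5, 171.7] 0.71 [ 0.47571082 -0.1357395 ]
scene dishes [320.0, 166.6] 0.5 [0.24708442 0.07508446]
top tray [311.9, 189.7] 0.92 [ 0.54392681 -0.20033954]
top tray_spot [326.7, 187.3] 0.94 [ 0.55120044 -0.25365317]
top dishes [292.9, 205.4] 0.67 [ 0.48958809 -0.13058318]
```

View pics/s10.png

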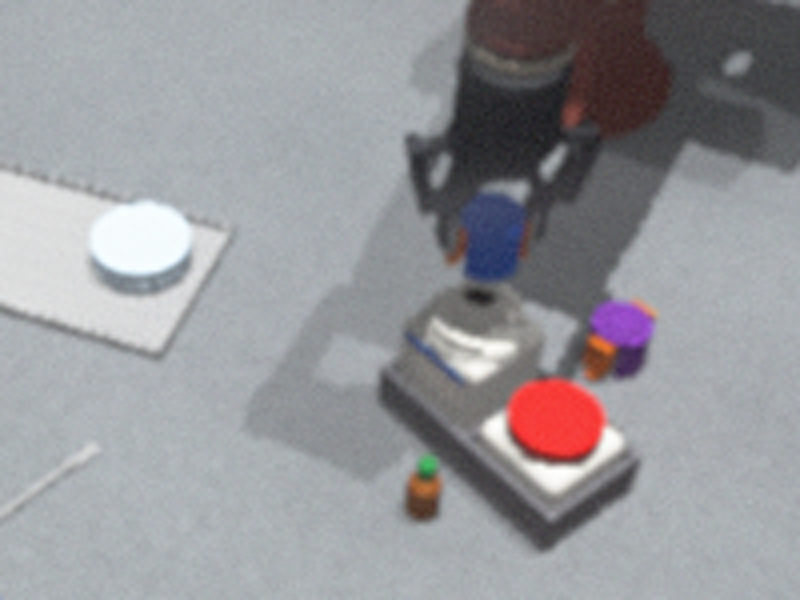

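View pics/t10.png

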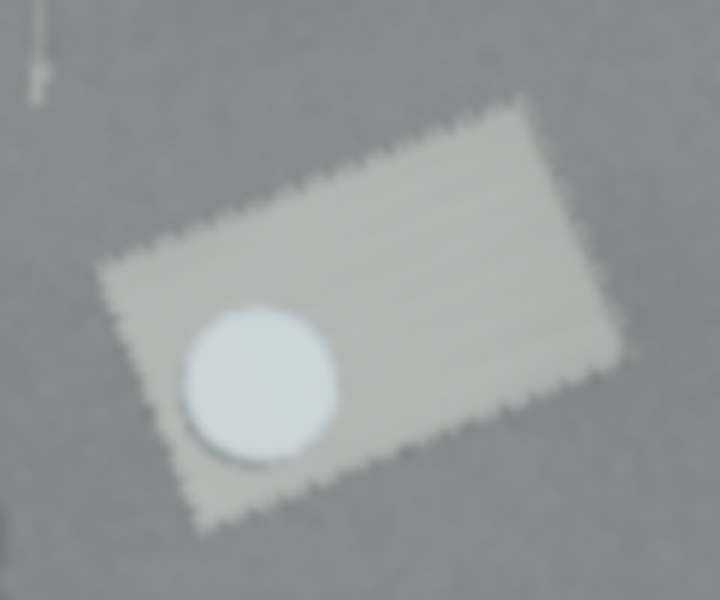

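Call:
play_rows --moves '[{"x":0.3,"y":-1.0,"z":0.2,"turn":0,"jaw":5.0},{"x":0.5,"y":-2.0,"z":0,"turn":0,"jaw":5.0},{"x":0.7,"y":-2.5,"z":0,"turn":0,"jaw":5.0},{"x":0.7,"y":-2.5,"z":0,"turn":0,"jaw":5.0},{"x":0.7,"y":-2.5,"z":0,"turn":0,"jaw":5.0},{"x":0.7,"y":-2.5,"z":0,"turn":0,"jaw":5.0},{"x":0.7,"y":-2.5,"z":0,"turn":0,"jaw":5.0},{"x":0.7,"y":-2.5,"z":0,"turn":0,"jaw":5.0}]'

```text
t: 13.88
tool_pos: [0.4827, 0.0109, 0.1899]
tool_rot: [-0.782, 1.712, -1.713]
contact_force: [1.2, 0.1, -0.6]
opening: 0.052
```

Call:
play_rows --moves '[{"x":0.7,"y":-2.5,"z":0,"turn":0,"jaw":5.0},{"x":0.7,"y":-2.5,"z":0,"turn":0,"jaw":5.0},{"x":0.7,"y":-2.5,"z":0,"turn":0,"jaw":5.0},{"x":0.7,"y":-2.5,"z":0,"turn":0,"jaw":5.0},{"x":0.7,"y":-2.5,"z":0,"turn":0,"jaw":5.0},{"x":0.7,"y":-2.5,"z":0,"turn":0,"jaw":5.0},{"x":0.7,"y":-2.5,"z":0,"turn":0,"jaw":5.0},{"x":0.7,"y":-2.5,"z":0,"turn":0,"jaw":5.0}]'

```text
t: 14.55
tool_pos: [0.5384, -0.1892, 0.1897]
tool_rot: [-0.782, 1.713, -1.713]
contact_force: [1.2, 0.3, -0.5]
opening: 0.0518
```

Call:
play_rows --moves '[{"x":0.7,"y":-2.5,"z":-0.5,"turn":0,"jaw":5.0},{"x":0.6,"y":-2.0,"z":-1.5,"turn":0,"jaw":5.0},{"x":0.3,"y":-1.3,"z":-2,"turn":0,"jaw":5.0},{"x":0,"y":-0.5,"z":-2,"turn":0,"jaw":5.0},{"x":0,"y":0,"z":-2,"turn":0,"jaw":5.0},{"x":0,"y":0,"z":-1.5,"turn":0,"jaw":5.0},{"x":0,"y":0,"z":-1,"turn":0,"jaw":5.0},{"x":0,"y":0,"z":0,"turn":0,"jaw":5.0}]'

```text
t: 15.22
tool_pos: [0.5525, -0.2497, 0.0817]
tool_rot: [-0.785, 1.718, -1.71]
contact_force: [-0.6, 1.0, -1.0]
opening: 0.0517
```

```bash
python3 st.py;  python3 - <<'E'
from h import *
W=eyes.get_image('scene');save(W,'s11.png',(120,80,360,260),3.3)
W=eyes.get_image('wrist');save(W,'w11.png',s=1.5)
E
```

```text
t 15.22 pos [ 0.5525 -0.2497  0.0817] head -40.93 F [-0.6  1.  -1. ] T [-0.009 -0.006 -0.037] op 0.0517 q6 0.17 eff [-0.208 -0.004] dwn [-0.0046  0.0025 -1.    ]
```

View pics/s11.png

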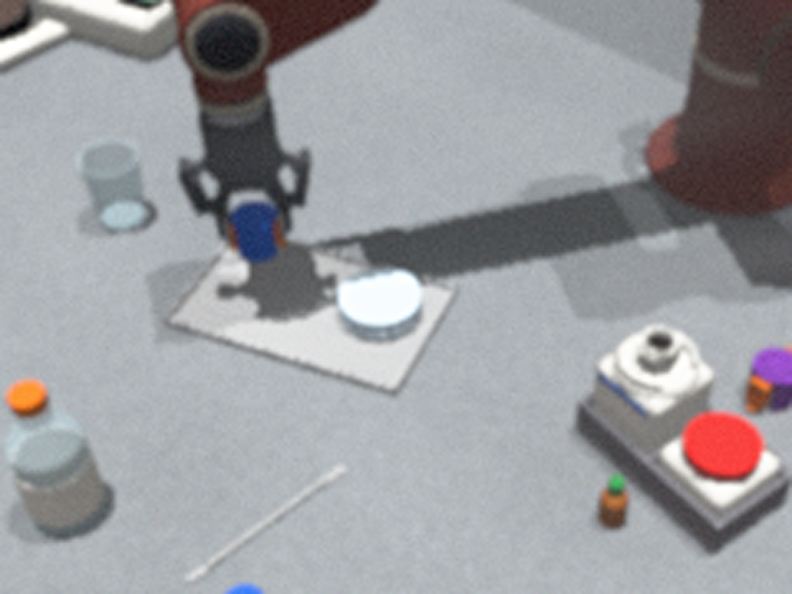

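View pics/w11.png

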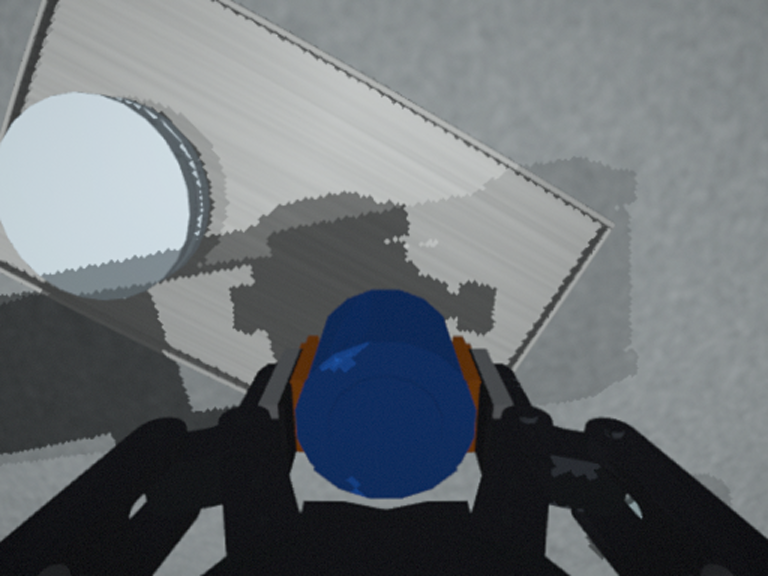

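Call:
play_rows --moves '[{"x":0,"y":0,"z":-1,"turn":0,"jaw":5.0},{"x":0,"y":0,"z":-1.3,"turn":0,"jaw":5.0},{"x":0,"y":0,"z":-1.3,"turn":0,"jaw":5.0},{"x":0,"y":0,"z":-1,"turn":0,"jaw":5.0},{"x":0,"y":0,"z":-0.6,"turn":0,"jaw":5.0},{"x":0,"y":0,"z":-0.3,"turn":0,"jaw":5.0},{"x":0,"y":0,"z":0,"turn":0,"jaw":5.0},{"x":0,"y":0,"z":0,"turn":0,"jaw":5.0}]'

```text
t: 15.98
tool_pos: [0.5546, -0.2501, 0.0297]
tool_rot: [-0.782, 1.713, -1.713]
contact_force: [0.1, -0.3, -0.9]
opening: 0.0515
```

```bash
python3 st.py
```

```text
t 15.98 pos [ 0.5546 -0.2501  0.0297] head -40.9 F [ 0.1 -0.3 -0.9] T [-0.044 -0.017  0.012] op 0.0515 q6 0.17 eff [0.007 0.   ] dwn [ 0.  0. -1.]
```

Call:
play_rows --moves '[{"x":0,"y":0,"z":-0.3,"turn":0,"jaw":5.0},{"x":0,"y":0,"z":-0.3,"turn":0,"jaw":5.0},{"x":0,"y":0,"z":-0.2,"turn":0,"jaw":5.0},{"x":0,"y":0,"z":-0.2,"turn":0,"jaw":5.0},{"x":0,"y":0,"z":-0.1,"turn":0,"jaw":5.0},{"x":0,"y":0,"z":-0.1,"turn":0,"jaw":5.0},{"x":0,"y":0,"z":0,"turn":0,"jaw":5.0},{"x":0,"y":0,"z":0,"turn":0,"jaw":5.0}]'

```text
t: 16.65
tool_pos: [0.5545, -0.2501, 0.0177]
tool_rot: [-0.782, 1.713, -1.713]
contact_force: [-0.1, 0.1, -1.3]
opening: 0.0511
```

```bash
python3 st.py
```

```text
t 16.65 pos [ 0.5545 -0.2501  0.0177] head -40.9 F [-0.1  0.1 -1.3] T [ 0.02  -0.005 -0.008] op 0.0511 q6 0.17 eff [-0.001  0.001] dwn [-0.  0. -1.]
```

Call:
play_rows --moves '[{"x":0,"y":0,"z":-0.1,"turn":0,"jaw":5.0},{"x":0,"y":0,"z":-0.05,"turn":0,"jaw":5.0},{"x":0,"y":0,"z":-0.05,"turn":0,"jaw":5.0},{"x":0,"y":0,"z":0,"turn":0,"jaw":5.0}]'

```text
t: 16.98
tool_pos: [0.5544, -0.25, 0.0156]
tool_rot: [-0.782, 1.713, -1.713]
contact_force: [-0.2, 0.2, -0.9]
opening: 0.0512
```

```bash
python3 st.py
```

```text
t 16.98 pos [ 0.5544 -0.25    0.0156] head -40.9 F [-0.2  0.2 -0.9] T [-0.006  0.032  0.033] op 0.0512 q6 0.17 eff [-0.007  0.001] dwn [-2.e-04  1.e-04 -1.e+00]
```

Call:
play_rows --moves '[{"x":0,"y":0,"z":-0.05,"turn":0,"jaw":5.0},{"x":0,"y":0,"z":-0.05,"turn":0,"jaw":5.0},{"x":0,"y":0,"z":0,"turn":0,"jaw":5.0}]'

```text
t: 17.23
tool_pos: [0.5544, -0.25, 0.0146]
tool_rot: [-0.782, 1.713, -1.712]
contact_force: [0.7, -0.2, -0.4]
opening: 0.0513
```

```bash
python3 st.py
```

```text
t 17.23 pos [ 0.5544 -0.25    0.0146] head -40.9 F [ 0.7 -0.2 -0.4] T [ 0.016  0.015 -0.009] op 0.0513 q6 0.17 eff [-0.006  0.001] dwn [-1.e-04  1.e-04 -1.e+00]
```

Call:
play_rows --moves '[{"x":0,"y":0,"z":-0.05,"turn":0,"jaw":5.0},{"x":0,"y":0,"z":-0.05,"turn":0,"jaw":5.0},{"x":0,"y":0,"z":0,"turn":0,"jaw":5.0}]'

```text
t: 17.48
tool_pos: [0.5546, -0.2502, 0.0142]
tool_rot: [-0.782, 1.713, -1.713]
contact_force: [-2.2, 0.5, 3.5]
opening: 0.0513
```

```bash
python3 st.py
```

```text
t 17.48 pos [ 0.5546 -0.2502  0.0142] head -40.9 F [-2.2  0.5  3.5] T [0.157 0.245 0.045] op 0.0513 q6 0.17 eff [0.052 0.032] dwn [-0. -0. -1.]
```

Call:
play_rows --moves '[{"x":0,"y":0,"z":-0.05,"turn":0,"jaw":5.4},{"x":0,"y":0,"z":-0.07,"turn":0,"jaw":5.6},{"x":0,"y":0,"z":-0.07,"turn":0,"jaw":5.8}]'

```text
t: 17.73
tool_pos: [0.5551, -0.2505, 0.0125]
tool_rot: [-0.781, 1.711, -1.714]
contact_force: [-1.5, -0.7, 8.1]
opening: 0.0581
```

```bash
python3 st.py
```

```text
t 17.73 pos [ 0.5551 -0.2505  0.0125] head -40.91 F [-1.5 -0.7  8.1] T [ 0.022  0.063 -0.052] op 0.0581 q6 0.17 eff [ 0.313 -0.008] dwn [ 1.3e-03 -9.0e-04 -1.0e+00]
```

Call:
play_rows --moves '[{"x":0,"y":0,"z":0,"turn":0,"jaw":6.0},{"x":0,"y":0,"z":-0.03,"turn":0,"jaw":6.2},{"x":0,"y":0,"z":0,"turn":0,"jaw":6.5},{"x":0,"y":0,"z":0,"turn":0,"jaw":6.8},{"x":0,"y":0,"z":0,"turn":0,"jaw":7.2},{"x":0,"y":0,"z":0,"turn":0,"jaw":7.7},{"x":0,"y":0,"z":0,"turn":0,"jaw":8.0},{"x":0,"y":0,"z":0,"turn":0,"jaw":8.0}]'

```text
t: 18.4
tool_pos: [0.5544, -0.25, 0.0114]
tool_rot: [-0.782, 1.713, -1.713]
contact_force: [-0.0, 0.1, -0.8]
opening: 0.0802
```

```bash
python3 st.py;  python3 - <<'E'
from h import *
W=eyes.get_image('wrist');save(W,'w12.png',s=1.5)
E
```

```text
t 18.4 pos [ 0.5544 -0.25    0.0114] head -40.9 F [-0.   0.1 -0.8] T [-0.018  0.025 -0.048] op 0.0802 q6 0.17 eff [ 0.003 -0.   ] dwn [-1.e-04  1.e-04 -1.e+00]
```

View pics/w12.png

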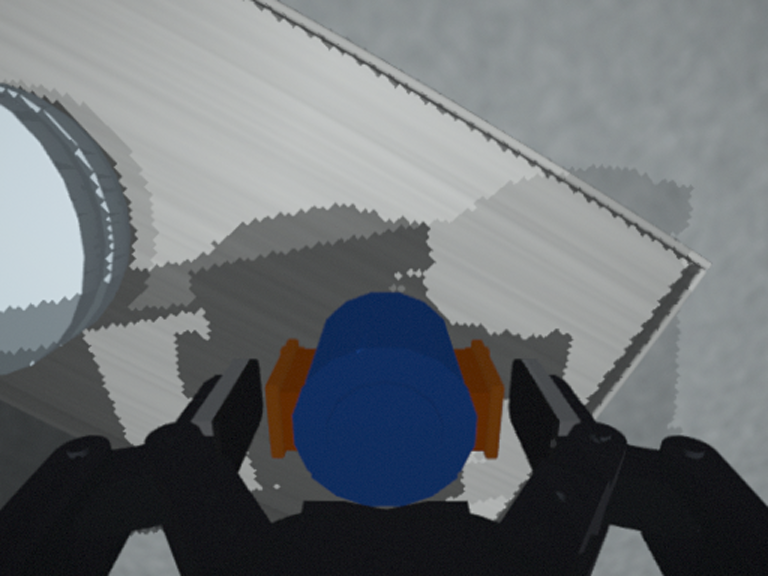

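Cap is released upright on the tray, with the pads clear of the orange tabs on both sides. Now I retreat straight up.

Call:
play_rows --moves '[{"x":0,"y":0,"z":0.5,"turn":0,"jaw":8.3},{"x":0,"y":0,"z":1,"turn":0,"jaw":8.3},{"x":0,"y":0,"z":1.5,"turn":0,"jaw":8.3},{"x":0,"y":0,"z":2,"turn":0,"jaw":8.3},{"x":0,"y":0,"z":2,"turn":0,"jaw":8.3},{"x":0,"y":0,"z":2,"turn":0,"jaw":8.3},{"x":0,"y":0,"z":2,"turn":0,"jaw":8.3},{"x":0,"y":0,"z":2,"turn":0,"jaw":8.3}]'

```text
t: 19.12
tool_pos: [0.5547, -0.2502, 0.1438]
tool_rot: [-0.781, 1.711, -1.713]
contact_force: [-0.4, 0.5, -0.3]
opening: 0.0827
```

Call:
play_rows --moves '[{"x":-1.5,"y":-1,"z":1,"turn":0,"jaw":8.3},{"x":-2,"y":-1,"z":0,"turn":0,"jaw":8.3},{"x":-2,"y":-1,"z":0,"turn":0,"jaw":8.3},{"x":-1,"y":0,"z":0,"turn":0,"jaw":8.3},{"x":0,"y":0,"z":0,"turn":0,"jaw":8.3},{"x":0,"y":0,"z":0,"turn":0,"jaw":8.3}]'

```text
t: 19.62
tool_pos: [0.4896, -0.2799, 0.1521]
tool_rot: [-0.781, 1.712, -1.713]
contact_force: [0.5, 0.5, 0.1]
opening: 0.0831
```

```bash
python3 st.py;  python3 - <<'E'
from ov import *
W=eyes.get_image('wrist');save(W,'w13.png',s=1.5)
W=eyes.get_image('scene');overlay(W,.554,-.250,49,'s13.png',(150,110,360,260),3.8,.003)
for k in pinpoint('scene','cap')[:3]: print(k['point'],k['score'],atz(W,k['point'],.003))
T=eyes.get_image('top');overlay(T,.554,-.250,49,'t13.png',(150,120,370,260),3.6,.003)
for k in pinpoint('top','cap')[:3]: print(k['point'],k['score'],atz(T,k['point'],.003))
E
```

```text
t 19.62 pos [ 0.4896 -0.2799  0.1521] head -40.94 F [0.5 0.5 0.1] T [-0.068 -0.011 -0.01 ] op 0.0831 q6 0.06 eff [-0.534 -0.01 ] dwn [ 1.2e-03 -1.0e-04 -1.0e+00]
[353.3, 195.0] 0.56 [0.28521047 0.24499831 0.003     ]
[200.1, 169.4] 0.52 [ 0.55809855 -0.24432168  0.003     ]
[184.7, 261.1] 0.77 [0.30288962 0.2562781  0.003     ]
[175.8, 218.5] 0.66 [0.45350669 0.28627924 0.003     ]
[325.2, 184.6] 0.63 [ 0.56103858 -0.24868778  0.003     ]
```

View pics/s13.png

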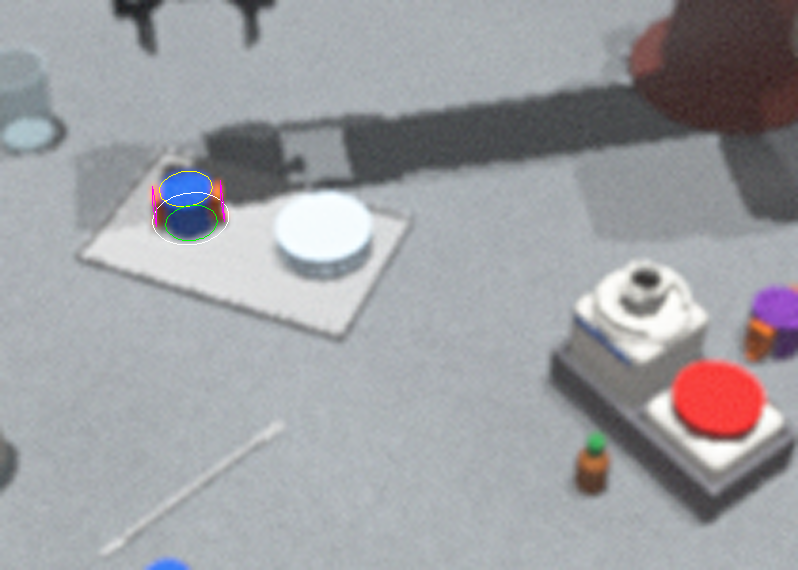

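View pics/t13.png

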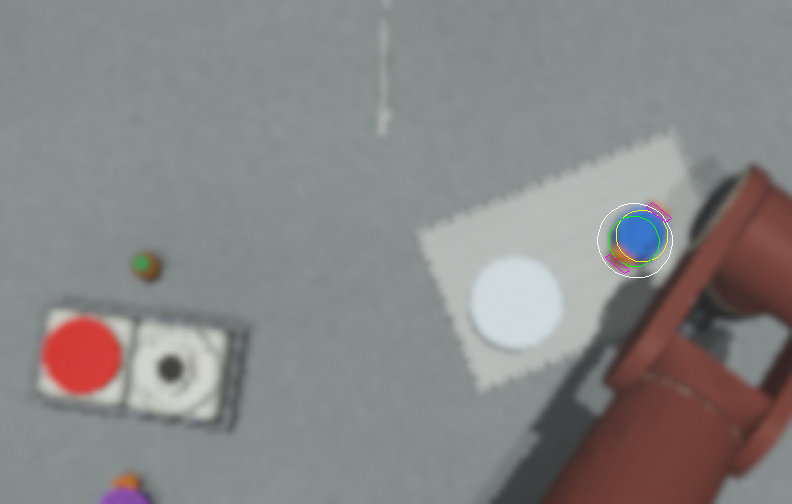

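View pics/w13.png

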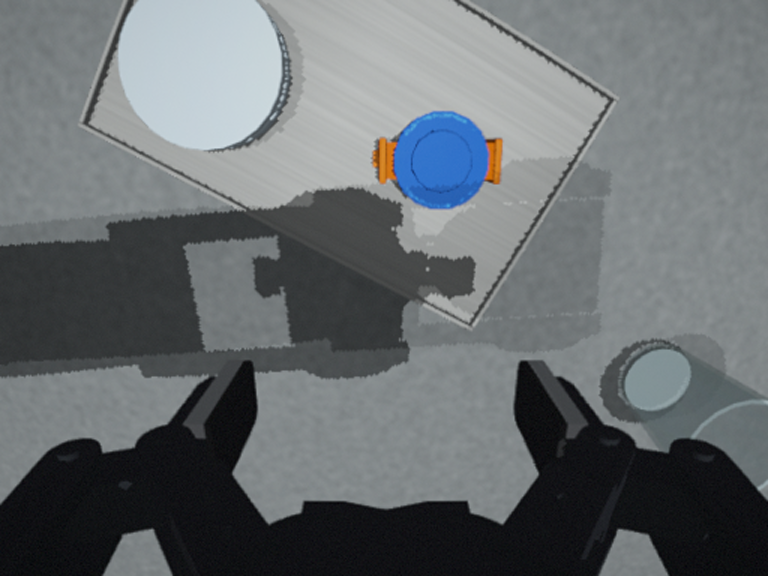

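The scene picture matches the model overlay at (0.554, −0.250). The cap is upright and flat in the middle of the tray's bare end, and the jar is seated with its mouth open. The tub, vial, dishes and beaker haven't moved, and the arm is clear of everything.

```bash
python3 - <<'E'
from h import *
print(finish_job())
E
```

```text
the job is handed in; nothing more can be done
None
```

I opened the jar and set its blue cap down on the bare end of the tray, then handed the job in at about 20 s. No verdict was reported.

- **Opening:** I squeezed the tabs at a 30 N setting until they were fully home (gripper opening about 51.5 mm). I turned the cap about 41° anticlockwise until the torque rose to 0.35–0.38 N·m and held, and took that as the stop. After easing back 2.4°, the cap lifted off at no more than about 2.5 N, and the jar's weight did not come with it.
- **Setting down:** I lowered the cap until I felt a contact of about 4 N. The fingers pressed it down with about 8 N while opening, then I backed off straight up.
- **Last checks:**
    - **Pictures:** The scene and wrist pictures show the cap upright and flat near the tray spot. The jar is seated with its mouth open, nothing else has visibly moved, and the arm is clear.
    - **Position:** The scene overlay agreed with a cap position of (0.554, −0.250). The detectors put it 5 to 7 mm from there, and in the top view the overlay was a few millimetres off. All of these are well inside the tolerance.

My first move calls were refused because some rows left out fields, and the arm did not move. Not every detector report was right: the best cap match in both the last scene and top pictures was the purple look-alike, and the top view also reported the tub, so I set those aside.

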